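# Jack up the hammering slab and hold it

## Task

The sandal maker needs the front of his hinged hammering slab held up so that he can get at the scrap tray beneath it. Set the small lever jack on the table with its saddle centred under the lift lug that carries the round boss (not the narrow plain tab), let go of it, pump the handle once fully down and let it come fully up again to bed the saddle, then push the handle fully down a second time. Finish while holding the handle down with the jack carrying the slab; keep the arm off the slab, and leave the sandal, the hammer and the pot alone.

Things in the scene. Friction and masses are not known exactly. Their poses are not given: they have to be found in the camera images.
- bench: Fixed low wooden bench, 300 mm deep (x), 360 wide (y). Origin on the table under the middle of the slab's front edge; +x from there to the rear edge, z up. A wooden slab (3.4 kg +-25 %; underside 58, top 103 mm above the table) lies on side rails (y = +-150 to +-180 mm), hinged along its rear edge at 58 mm height. Open in front between the rails, but for a flat tray on the table.
- lift_mark (a point): Centre of the flat underside of the marked lug, 70 mm above the table with the slab flat, 92 when fully jacked. The lug: steel plate 52 mm wide, 10 thick, sticking out 58 mm from the front edge at bench y = +70 mm; a dark round boss (30 mm across, 6 high, brass dot) stands on it right above this point, 30 mm in front of the edge. A plain tab without boss, 22 mm wide, is at bench y = -90 mm.
- jack: Loose lever jack, 0.93 kg, on the table. Origin on the table on the saddle's vertical axis; handle points to its -x. Base plate 165 x 84 x 10 mm (x from -135 to +30 mm). Grey upright pump block, to be gripped for carrying: 32 mm wide (y), 40 mm long (x from -90 to -50 mm), top 95 mm above the table.
- saddle (a point): Centre of the top of the jack's round steel saddle (36 mm across), 60 mm above the table when the handle is up; it rises straight up by 58 mm per rad of handle, 32 mm in all.
- pump (a joint): Handle of the jack: 0 fully up (sloping up 0.6 rad backwards), 0.55 fully down (end stop), rad. The pivot is at x = -70 mm, 50 mm above the table, level and along the jack's y. It springs back up when let go. Pushing at the pad takes 2 to 4 N unloaded and 7 to 13 N with the slab on the saddle.
- pump_pad (a point): Centre of the top face of the black rubber push pad at the end of the handle (pad 50 mm along the handle, 36 mm wide, 12 mm thick), 140 mm from the pivot. It is about 134 mm above the table with the handle up and 63 mm with it down.
- sandal: Bystander: child's brown sandal, 165 mm long, lying on the slab; origin under the middle of its sole. It rides up with the slab.
- hammer: Bystander: hammer 260 mm long with a wooden handle, lying on the table left of the work.
- pot: Bystander: terracotta cup, 84 mm across and 85 mm high, standing on the table right of the work.

How it is judged (in metres and radians):
On the way, in this order (a step that is already met when the one before it is completed fails the run):
1. the jack stands on the table, let go, saddle centred under the marked lift lug, handle up (horizontal distance between saddle and lift_mark below 0.012 m and height (world z) of jack below 0.004 m and angle between jack's own z axis and vertical below 0.05 rad and value of joint pump below 0.1 rad and contact force between each of the fingers, the arm and jack below 0.5 N), for 0.2 s.
2. first stroke: handle down, the jack lifts the slab (value of joint pump above 0.46 rad and height (world z) of lift_mark above 0.082 m and horizontal distance between saddle and lift_mark below 0.016 m), for 0.05 s.
3. handle up again, slab back down (value of joint pump below 0.08 rad and height (world z) of lift_mark below 0.073 m), for 0.05 s.
At the end, for the whole second after the job is handed in: Arm holds the jack handle down (>2 N, >0.46 of 0.55 rad); jack upright on the table, saddle within 16 mm of the lift point in plan, bearing >5 N; lift point >82 mm high, slab not touched by the arm; hammer and pot moved <30 mm, sandal <40 mm (all of step 2 and contact force between any of the fingers, the arm and jack above 2 N and contact force between jack and bench above 5 N and contact force between each of the arm, the fingers and bench below 0.5 N and height (world z) of jack below 0.005 m and angle between jack's own z axis and vertical below 0.06 rad and distance of each of hammer, pot from where it was at the start of the episode below 0.03 m and distance of sandal from where it was at the start of the episode below 0.04 m); the arm keeps its last pose, push and grip.
It fails at once if a bystander is knocked away (distance of any of hammer, pot from where it was at the start of the episode above 0.05 m or distance of sandal from where it was at the start of the episode above 0.06 m).
It fails at once if the arm lifts or pushes the slab or its bench (contact force between any of the fingers, the arm and bench above 3 N).
It also fails if it takes over 64 s, if anything falls off the work surface, if the arm or the gripper's body presses on something with over 40 N, if the wrist force passes 120 N, or if a joint passes its speed limit or range.

## Robot

A 6-joint arm with a two-finger parallel gripper is mounted at the origin on the work surface. World frame = base frame: x ahead of the robot, y to its left, z up, the work surface at z = 0. Lengths are in m, angles in degrees, forces in N, time in s.
With the tool pointing down it reaches from about 0.375 to 0.9 m from the base axis. Payload 3.1 kg.
Tool frame: the origin (TCP) lies on the centre line of the jaws, within the pads' length; the fingertips stand 25 mm ahead of it and the grasp point (between the pads) lies 6 mm ahead of it; z points along the fingers, y is the line along which they close (so a half turn about z gives the same grasp; the last joint's range is limited). The gripper opens to 87 mm and grips with 3 to 60 N. Pads are 19 mm wide; open, the fingers measure 117 mm over their backs; the gripper's body (75 mm by 190 mm) begins 51 mm behind the grasp point.
Start: joints at [53.543, 30.224, 82.088, -0, 67.689, -10.227], TCP at [0.276, 0.561, 0.248] pointing down, gripper open.
Joint ranges: [-176.69, 176.69], [-43.24, 126.21], [12.49, 139.97], [-82, 262], [0, 151.66], [-163.58, 163.58]. Speed limits (degrees/s): [159.86, 159.86, 180, 180, 180, 180].

## Interface

Orientations are given as a 3x3 rotation matrix whose columns are the frame's x, y, z axes.
In Python, from rig import * gives the robot as it stands.
- The arm moves only by the tool step_arm, never from a script. Its argument "steps" is a list of rows, each a list of 7 numbers: the shift along the tool's x, y, z normalised to -1 to 1, where 1 is 0.3 m, then the turn, a rotation vector about the tool's x, y, z normalised to -1 to 1, where 1 is 45 degrees, then the gripper's target within -1 to 1 (shut at 1, half-way at 0, fully open at -1). A call has 1 to 8 rows; each row is the pose to reach, as a shift and turn from the pose commanded when the call began, along the tool's axes at that moment; what a row does not reach only later rows make up. A row lasts 1/12 s, in which the tool goes at most 41.7 mm and 7.16 degrees, less where a joint would pass 70% of its speed; a pose out of reach is approached as far as the arm can. A call with a number of a shift or a turn outside -1 to 1 is refused whole. A call with a gripper value outside its range is refused whole. The fingers move at their own pace and stop on an object; the grip force is fixed at half the most. Time passes only in rows, so rows that repeat a pose let the fingers close. It gives the time, the measured TCP pose, the force, the opening and the grip force at its end, in the units of the state.
- read_state(): the state, without advancing time (a new reading comes with each control period).
- capture(name): name is "scene" or "top" or "wrist"; returns a dict with "image" (384x512x3 uint8, red, green, blue), "vertical_fov" (degrees; the focal length in pixels is half the picture's height over the tangent of half this angle, whatever the lens; pixels are square), "cx", "cy" (the principal point, pixels), "world_from_camera" (4x4, takes a point from camera to world coordinates); the wrist camera has in their place "T_tool_cam" (4x4, takes a point from camera to tool coordinates, whose origin is the TCP and whose axes are the flange's). Camera axes: x right, y down, z forward; pixel columns grow to the right and rows downward; lengths in m; the calibration is good to about 2 mm. A picture is of the moment at which its call begins: read the wrist's pose just before it. There is no depth.
- hand_in(): hands the job in; it is judged then, once.
The state is a dict: "time_s": time; "joint_positions": joint angles; "qvel": joint speeds; "tau": joint torques, N m; "position": TCP position; "tcp_rot": TCP orientation; "force": force on the tool from outside, world axes, zero at the start; "moment": the same for the moment, N m; "opening": opening from 0.0 (shut) to 1.0 (fully open); "grasp_force": force on a finger pad.
Only numpy, scipy, OpenCV 4.12 (cv2) and the standard library are available. Lean on these libraries where they do the work, as an engineer would, in place of code of your own. Each camera call takes 0.05 s, during which the arm holds its last target. There are 200 camera calls.

## Working session

There is one attempt and no reset: what is moved stays moved. The work goes in short steps, Python scripts to look and compute and a tool call to move; the robot and the scene stay as the last step left them, time stands still between calls to the robot, and variables do not carry over. Pictures are saved under pics/ and viewed, at most 10 in all, crops included, and the job is handed in when it is done.

Besides the shell and the picture viewer there is one more tool, called by a JSON object that holds its "api" and its "payload", one argument or row to a line. step_arm: Moves the arm, as the interface text tells. Scaled input: -1 to 1 covers 0.3 m each way for a shift and 45 degrees each way for a turn. Its arguments: {"type":"object","properties":{"steps":{"type":"array"}},"required":["steps"]}

```bash
mkdir -p pics; cat > h.py <<'E'
from rig import *
import numpy as np, cv2, json
def ray(c,u,v,Twc):
    f=c["image"].shape[0]/2/np.tan(np.radians(c["vertical_fov"]/2))
    d=Twc[:3,:3]@np.array([(u-c["cx"])/f,(v-c["cy"])/f,1]); return Twc[:3,3],d
def at(c,u,v,z,Twc=None):
    o,d=ray(c,u,v,c["world_from_camera"] if Twc is None else Twc); return o+d*(z-o[2])/d[2]
def proj(c,p,Twc):
    f=c["image"].shape[0]/2/np.tan(np.radians(c["vertical_fov"]/2))
    q=np.linalg.inv(Twc)@np.append(p,1); return np.array([f*q[0]/q[2]+c["cx"],f*q[1]/q[2]+c["cy"]])
def save(c,n,s=1.0): cv2.imwrite("pics/"+n,cv2.resize(c["image"][:,:,::-1],None,fx=s,fy=s,interpolation=cv2.INTER_CUBIC))
E
python3 - <<'E'
from h import *
import pickle
for n in ("top","scene"):
    c=capture(n); save(c,n+"0.png",1.5); pickle.dump({k:np.array(v) for k,v in c.items()},open(n+".pkl","wb"))
    print(n,c["vertical_fov"],c["cx"],c["cy"],np.round(c["world_from_camera"],3).tolist())
print(read_state())
E
```

```text
top 45.11028196922788 254.02539913381437 194.75626950864694 [[0.013, -0.982, 0.186, 0.263], [-1.0, -0.013, 0.001, -0.047], [0.002, -0.186, -0.982, 1.65], [0.0, 0.0, 0.0, 1.0]]
scene 54.34214026681069 260.3986986853623 195.37589315409923 [[-0.281, 0.648, -0.708, 1.275], [0.96, 0.176, -0.219, 0.211], [-0.018, -0.741, -0.672, 0.801], [0.0, 0.0, 0.0, 1.0]]
{'time_s': 0.1, 'joint_positions': array([ 5.35428570e+01,  3.02720937e+01,  8.21480440e+01,  1.75987824e-03,
        6.76899904e+01, -1.02265970e+01]), 'qvel': array([-0.00415252, -0.13169493, -0.17774309, -0.05404175,  0.05712851,
       -0.07234876]), 'tau': array([-3.97137410e-04, -4.40988421e+01, -1.77149177e+01,  6.34846673e-02,
        5.34704095e-02, -3.90794980e-05]), 'position': array([0.27583593, 0.56016709, 0.24669158]), 'tcp_rot': array([[-8.97017482e-01,  4.41993529e-01, -1.16500732e-03],
       [ 4.41994910e-01,  8.97016255e-01, -1.52906123e-03],
       [ 3.69195339e-04, -1.88652196e-03, -9.99998152e-01]]), 'force': array([-0.58386454,  0.3245535 , -0.29159722]), 'moment': array([-0.00021505, -0.00026646,  0.01117699]), 'grasp_force': 0.0, 'opening': 1.0006330158504475}
```

View pics/top0.png

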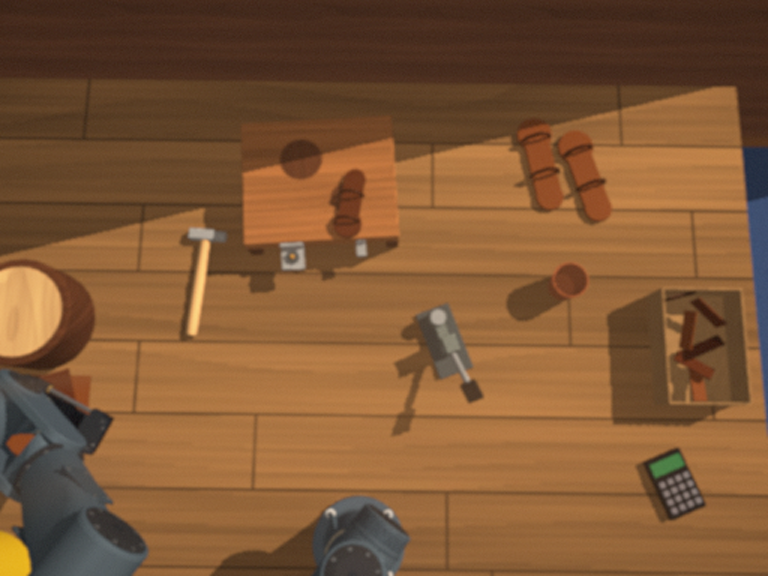

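View pics/scene0.png

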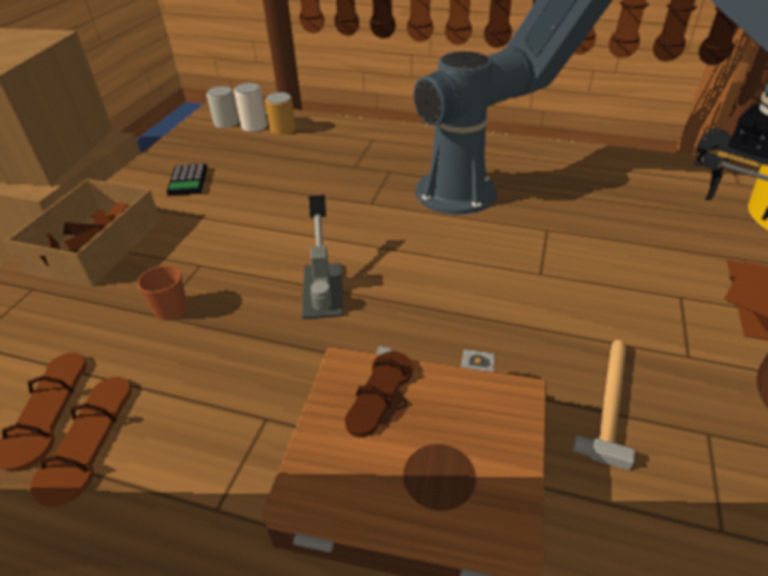

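The top view shows the marked lug boss at about (291,256), the plain tab at (361,248), the slab's front top corners at (244,244) and (399,237), the jack saddle at (438,317) and the pad at (471,390), all in 1.5x pixels. In the scene view the boss is at (478,361) and the saddle at (320,288).

```bash
python3 - <<'E'
from h import *
import pickle
t=pickle.load(open("top.pkl","rb")); s=pickle.load(open("scene.pkl","rb"))
for n,c,u,v,z in [("boss",t,291,256,.086),("boss",s,478,361,.086),("tab",t,361,248,.08),("cL",t,244,244,.103),("cR",t,399,237,.103),("saddle",t,438,317,.06),("saddle",s,320,288,.06),("pad",t,471,390,.134),("pad",s,317,205,.134),("rearL",t,242,122,.103),("rearR",t,390,116,.103),("pot",t,570,272,.085),("hamhead",t,206,236,.02),("hamend",t,193,333,.02)]:
    print(n,np.round(at(c,u/1.5-.17,v/1.5-.17,z),4))
cs=[at(s,u/1.5,v/1.5,.103) for u,v in((330,349),(545,378))]; print("scene corners R,L",cs)
E
```

```text
boss [0.643  0.1641 0.086 ]
boss [0.6451 0.1651 0.086 ]
tab [0.6658 0.0024 0.08  ]
cL [0.6659 0.271  0.103 ]
cR [ 0.6872 -0.0855  0.103 ]
saddle [ 0.5084 -0.1785  0.06  ]
saddle [ 0.5162 -0.1719  0.06  ]
pad [ 0.3379 -0.2435  0.134 ]
pad [ 0.3425 -0.2396  0.134 ]
rearL [0.9653 0.2906 0.103 ]
rearR [ 0.9853 -0.0616  0.103 ]
pot [ 0.6137 -0.4818  0.085 ]
hamhead [0.7063 0.3813 0.02  ]
hamend [0.4689 0.3979 0.02  ]
scene corners R,L [array([ 0.6999984 , -0.07575142,  0.103     ]), array([0.66736859, 0.27418965, 0.103     ])]
```

```bash
cat >> h.py <<'E'
from scipy.spatial.transform import Rotation as Ro
def R_down(deg):  # tool y at angle deg in world
    a=np.radians(deg); y=np.array([np.cos(a),np.sin(a),0]); z=np.array([0,0,-1.]); return np.column_stack([np.cross(y,z),y,z])
def chain(*wps,start=None):
    s=read_state(); p,R=(s["position"],s["tcp_rot"]) if start is None else start
    for x,y,z,deg in wps:
        q=np.array([x,y,z]); R2=R_down(deg)
        d=R.T@(q-p)/.3; r=Ro.from_matrix(R.T@R2).as_rotvec(degrees=True)/45
        print(np.round(d,4).tolist(),np.round(r,4).tolist(),"rows>=",np.ceil(max(np.linalg.norm(d)*300/41.7,np.linalg.norm(r)*45/7.16))); p,R=q,R2
E
python3 - <<'E'
from h import *
chain((.45,.33,.27,80),(.5,.05,.27,95),(.45,-.2,.25,111))
print(np.round(capture("wrist")["T_tool_cam"],3))
E
```

```text
[-0.8598, -0.4318, -0.0772] [-0.0023, -0.0008, -0.3607] rows>= 7.0
[-0.3262, -0.8902, 0.0] [0.0, 0.0, -0.3333] rows>= 7.0
[0.2387, -0.8156, 0.0667] [0.0, 0.0, -0.3556] rows>= 7.0
[[ 0.001 -0.97  -0.243  0.067]
 [ 1.     0.001 -0.    -0.001]
 [ 0.001 -0.243  0.97  -0.138]
 [ 0.     0.     0.     1.   ]]
```

{"api": "step_arm", "payload": {
  "steps": [
    [-0.86, -0.432, -0.077, -0.002, -0.001, -0.36, -1],
    [-0.86, -0.432, -0.077, -0.002, -0.001, -0.36, -1],
    [-0.86, -0.432, -0.077, -0.002, -0.001, -0.36, -1],
    [-0.86, -0.432, -0.077, -0.002, -0.001, -0.36, -1],
    [-0.86, -0.432, -0.077, -0.002, -0.001, -0.36, -1],
    [-0.86, -0.432, -0.077, -0.002, -0.001, -0.36, -1],
    [-0.86, -0.432, -0.077, -0.002, -0.001, -0.36, -1],
    [-0.86, -0.432, -0.077, -0.002, -0.001, -0.36, -1]
  ]
}}

```text
time_s: 0.82
position: [0.4553, 0.3252, 0.2712]
tcp_rot: [[-0.984, 0.18, 0.005], [0.18, 0.984, -0.001], [-0.005, 0.0, -1.0]]
force: [0.8, 0.8, 1.1]
opening: 1.002
grasp_force: 0.0
```

{"api": "step_arm", "payload": {
  "steps": [
    [-0.326, -0.89, 0, 0, 0, -0.333, -1],
    [-0.326, -0.89, 0, 0, 0, -0.333, -1],
    [-0.326, -0.89, 0, 0, 0, -0.333, -1],
    [-0.326, -0.89, 0, 0, 0, -0.333, -1],
    [-0.326, -0.89, 0, 0, 0, -0.333, -1],
    [-0.326, -0.89, 0, 0, 0, -0.333, -1],
    [-0.326, -0.89, 0, 0, 0, -0.333, -1],
    [-0.326, -0.89, 0, 0, 0, -0.333, -1]
  ]
}}

```text
time_s: 1.48
position: [0.5022, 0.044, 0.2704]
tcp_rot: [[-0.997, -0.08, 0.003], [-0.08, 0.997, -0.002], [-0.003, -0.003, -1.0]]
force: [0.0, 0.9, 1.2]
opening: 0.998
grasp_force: 0.0
```

{"api": "step_arm", "payload": {
  "steps": [
    [0.239, -0.816, 0.067, 0, 0, -0.356, -1],
    [0.239, -0.816, 0.067, 0, 0, -0.356, -1],
    [0.239, -0.816, 0.067, 0, 0, -0.356, -1],
    [0.239, -0.816, 0.067, 0, 0, -0.356, -1],
    [0.239, -0.816, 0.067, 0, 0, -0.356, -1],
    [0.239, -0.816, 0.067, 0, 0, -0.356, -1],
    [0.239, -0.816, 0.067, 0, 0, -0.356, -1],
    [0.239, -0.816, 0.067, 0, 0, -0.356, -1]
  ]
}}

```text
time_s: 2.15
position: [0.4497, -0.203, 0.2495]
tcp_rot: [[-0.935, -0.353, 0.001], [-0.353, 0.935, 0.0], [-0.001, -0.0, -1.0]]
force: [-0.3, 1.1, -0.6]
opening: 0.998
grasp_force: 0.0
```

```bash
python3 - <<'E'
from h import *
s=read_state(); c=capture("wrist"); save(c,"w1.png",1.5)
T=np.eye(4);T[:3,:3]=s["tcp_rot"];T[:3,3]=s["position"]; T=T@c["T_tool_cam"]
import pickle; pickle.dump(({k:np.array(v) for k,v in c.items()},T),open("w1.pkl","wb"))
print(s["time_s"],s["position"],s["tcp_rot"])
E
```

```text
2.15 [ 0.4497344  -0.20298533  0.24945987] [[-9.35461292e-01 -3.53426500e-01  1.37136402e-03]
 [-3.53426681e-01  9.35462221e-01  1.16095643e-04]
 [-1.32389051e-03 -3.76073653e-04 -9.99999053e-01]]
```

View pics/w1.png

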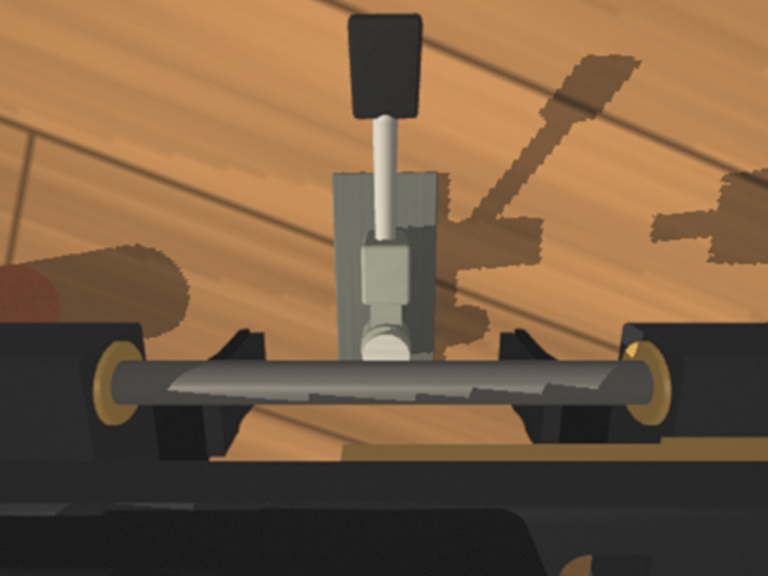

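The wrist view shows the jack aligned with the jaws. The block's top face spans about (362,246)–(409,304), the base's rear edge runs from (333,173) to (437,173), and the pad is centred at (386,66).

```bash
python3 - <<'E'
from h import *
import pickle
c,T=pickle.load(open("w1.pkl","rb"))
g=lambda u,v,z:at(c,u/1.5-.17,v/1.5-.17,z,T)
pts=[g(u,v,.095) for u,v in((362,246),(409,246),(409,304),(362,304))]
print(np.round(pts,4), "centre",np.mean(pts,0), [np.linalg.norm(pts[i]-pts[(i+1)%4]) for i in range(4)])
b=[g(333,173,.01),g(437,173,.01)]; d=b[0]-b[1]; print(b,np.linalg.norm(d),np.degrees(np.arctan2(d[1],d[0])),"base rear mid",np.mean(b,0))
print("pad",g(386,66,.134))
m=np.mean(pts,0)[:2]; 
for yaw in(20,21,22):
  a=np.radians(yaw);e=np.array([np.cos(a),np.sin(a)]);print(yaw,"saddle",m+.07*e,"pad",m-.1155*e,"baserear",m-.065*e)
E
```

```text
[[ 0.432  -0.2228  0.095 ]
 [ 0.4214 -0.1949  0.095 ]
 [ 0.457  -0.1808  0.095 ]
 [ 0.4679 -0.2096  0.095 ]] centre [ 0.44457735 -0.20199503  0.095     ] [np.float64(0.029890168573354872), np.float64(0.03831031283629598), np.float64(0.030838377441582774), np.float64(0.03831212813047024)]
[array([ 0.39891366, -0.26318927,  0.01      ]), array([ 0.3697669 , -0.18634469,  0.01      ])] 0.08218651334148108 -69.22851721821634 base rear mid [ 0.38434028 -0.22476698  0.01      ]
pad [ 0.33601738 -0.24344207  0.134     ]
20 saddle [ 0.51035583 -0.17805362] pad [ 0.33604285 -0.24149836] baserear [ 0.38349733 -0.22422634]
21 saddle [ 0.50992798 -0.17690927] pad [ 0.33674881 -0.24338653] baserear [ 0.38389462 -0.22528895]
22 saddle [ 0.50948022 -0.17577257] pad [ 0.33748761 -0.24526209] baserear [ 0.3843104  -0.22634446]
```

```bash
python3 - <<'E'
from h import *
chain((.4446,-.202,.15,111),(.4446,-.202,.083,111))
E
```

```text
[0.0179, 0.0014, 0.3316] [0.0021, 0.0019, -0.0052] rows>= 3.0
[0.0, 0.0, 0.2233] [0.0, 0.0, 0.0] rows>= 2.0
```

{"api": "step_arm", "payload": {
  "steps": [
    [0.018, 0.001, 0.33, 0.002, 0.002, -0.005, -1],
    [0.018, 0.001, 0.33, 0.002, 0.002, -0.005, -1],
    [0.018, 0.001, 0.33, 0.002, 0.002, -0.005, -1],
    [0.018, 0.001, 0.43, 0.002, 0.002, -0.005, -1],
    [0.018, 0.001, 0.5, 0.002, 0.002, -0.005, -1],
    [0.018, 0.001, 0.553, 0.002, 0.002, -0.005, -1],
    [0.018, 0.001, 0.553, 0.002, 0.002, -0.005, -1],
    [0.018, 0.001, 0.553, 0.002, 0.002, -0.005, -1]
  ]
}}

```text
time_s: 2.87
position: [0.4449, -0.1992, 0.0836]
tcp_rot: [[-0.932, -0.363, -0.002], [-0.363, 0.932, 0.001], [0.001, 0.002, -1.0]]
force: [-0.2, 0.1, -0.1]
opening: 0.997
grasp_force: 0.0
```

{"api": "step_arm", "payload": {
  "steps": [
    [0, 0, 0, 0, 0, 0, 1],
    [0, 0, 0, 0, 0, 0, 1],
    [0, 0, 0, 0, 0, 0, 1],
    [0, 0, 0, 0, 0, 0, 1],
    [0, 0, 0, 0, 0, 0, 1],
    [0, 0, 0, 0, 0, 0, 1],
    [0, 0, 0, 0, 0, 0, 1],
    [0, 0, 0, 0, 0, 0, 1]
  ]
}}

```text
time_s: 3.53
position: [0.4449, -0.2012, 0.0841]
tcp_rot: [[-0.932, -0.361, 0.0], [-0.361, 0.932, -0.001], [-0.0, -0.001, -1.0]]
force: [-0.4, -0.2, -0.0]
opening: 0.481
grasp_force: 0.0
```

{"api": "step_arm", "payload": {
  "steps": [
    [0, 0, 0, 0, 0, 0, 1],
    [0, 0, 0, 0, 0, 0, 1],
    [0, 0, 0, 0, 0, 0, 1],
    [0, 0, 0, 0, 0, 0, 1],
    [0, 0, 0, 0, 0, 0, 1],
    [0, 0, -0.04, 0, 0, 0, 1],
    [0, 0, -0.08, 0, 0, 0, 1],
    [0, 0, -0.12, 0, 0, 0, 1]
  ]
}}

```text
time_s: 4.2
position: [0.4429, -0.1991, 0.1187]
tcp_rot: [[-0.932, -0.361, -0.005], [-0.361, 0.932, 0.004], [0.003, 0.006, -1.0]]
force: [-0.3, 0.2, -8.7]
opening: 0.364
grasp_force: 30.0
```

```bash
python3 - <<'E'
from h import *
s=read_state();print(s["force"],s["moment"])
# block waypoints for jack yaw 4
chain((.48,-.05,.12,103),(.494,.155,.12,94))
E
```

```text
[-0.3382391   0.18031619 -8.74221593] [-0.00555137  0.11497418 -0.03445011]
[-0.295, 0.4185, -0.003] [0.0067, -0.0046, 0.1819] rows>= 4.0
[-0.1992, 0.6553, 0.0] [0.0, 0.0, 0.2] rows>= 5.0
```

{"api": "step_arm", "payload": {
  "steps": [
    [-0.04, 0.055, 0, 0, 0, 0.023, 1],
    [-0.08, 0.11, 0, 0, 0, 0.045, 1],
    [-0.12, 0.17, 0, 0, 0, 0.07, 1],
    [-0.16, 0.23, 0, 0, 0, 0.1, 1],
    [-0.21, 0.29, 0, 0, 0, 0.125, 1],
    [-0.26, 0.36, 0, 0, 0, 0.155, 1],
    [-0.295, 0.418, 0, 0, 0, 0.182, 1],
    [-0.295, 0.418, 0, 0, 0, 0.182, 1]
  ]
}}

```text
time_s: 4.87
position: [0.4792, -0.0472, 0.1183]
tcp_rot: [[-0.974, -0.227, -0.007], [-0.227, 0.974, 0.004], [0.006, 0.005, -1.0]]
force: [-1.3, -0.2, -9.3]
opening: 0.361
grasp_force: 30.0
```

{"api": "step_arm", "payload": {
  "steps": [
    [-0.03, 0.1, 0, 0, 0, 0.03, 1],
    [-0.06, 0.2, 0, 0, 0, 0.06, 1],
    [-0.09, 0.3, 0, 0, 0, 0.09, 1],
    [-0.12, 0.4, 0, 0, 0, 0.12, 1],
    [-0.15, 0.5, 0, 0, 0, 0.15, 1],
    [-0.18, 0.59, 0, 0, 0, 0.18, 1],
    [-0.199, 0.655, 0, 0, 0, 0.2, 1],
    [-0.199, 0.655, 0, 0, 0, 0.2, 1]
  ]
}}

```text
time_s: 5.53
position: [0.494, 0.1565, 0.1183]
tcp_rot: [[-0.997, -0.073, -0.004], [-0.073, 0.997, 0.001], [0.003, 0.001, -1.0]]
force: [-0.3, -0.2, -9.9]
opening: 0.365
grasp_force: 30.0
```

```bash
python3 - <<'E'
from h import *
import pickle
s=read_state(); print(s["position"],s["tcp_rot"],s["joint_positions"])
t=capture("top"); pickle.dump({k:np.array(v) for k,v in t.items()},open("top2.pkl","wb"))
cv2.imwrite("pics/t2.png",cv2.resize(t["image"][120:270,130:300,::-1],None,fx=4,fy=4,interpolation=cv2.INTER_CUBIC))
sc=capture("scene"); pickle.dump({k:np.array(v) for k,v in sc.items()},open("sc2.pkl","wb"))
cv2.imwrite("pics/s2.png",cv2.resize(sc["image"][140:300,200:400,::-1],None,fx=4,fy=3.75,interpolation=cv2.INTER_CUBIC))
E
```

```text
[0.49404925 0.15648986 0.11830791] [[-0.99734091 -0.07279004 -0.00356666]
 [-0.07279469  0.99734624  0.00119052]
 [ 0.00347054  0.00144698 -0.99999293]] [  5.15996782  33.59011917 103.71045026   0.12680553  42.8968929
 -89.1074783 ]
```

View pics/t2.png

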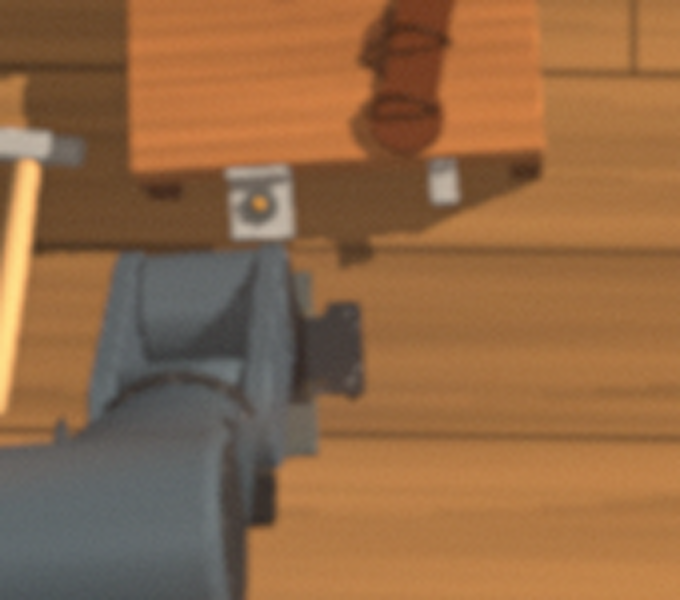

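The top crop shows the brass dot of the boss at (260,204) and the lug's front corners at (231,240) and (294,238). The jack is held in front of it, mostly hidden by the arm.

View pics/s2.png

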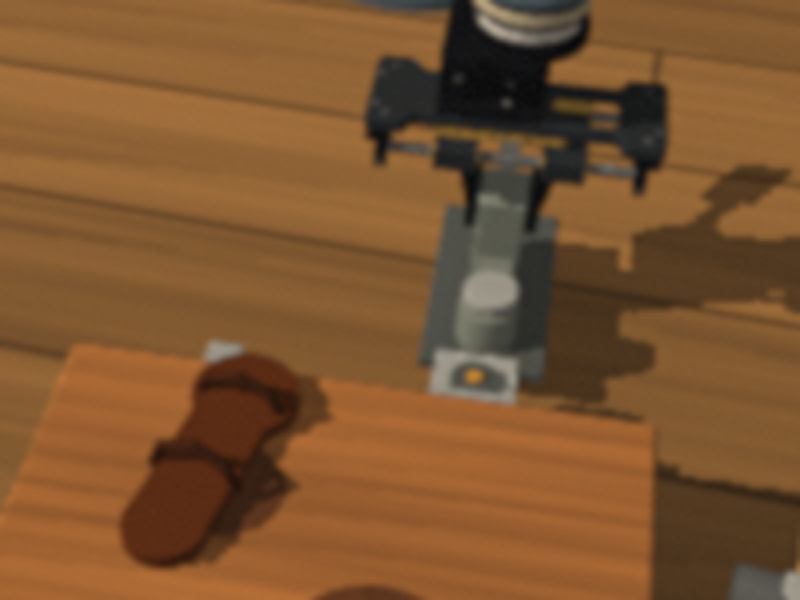

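```bash
python3 - <<'E'
from h import *
import pickle
t=pickle.load(open("top2.pkl","rb"))
g=lambda u,v,z:at(t,130+(u+.5)/4-.5,120+(v+.5)/4-.5,z)
for u,v,z in((260,204,.086),(231,240,.08),(294,238,.08),(133,175,.103),(543,151,.103),(429,162,.08),(458,161,.08),(431,205,.08),(459,203,.08)): print(u,v,np.round(g(u,v,z),4))
E
```

```text
260 204 [0.6426 0.1613 0.086 ]
231 240 [0.6116 0.1862 0.08  ]
294 238 [0.6141 0.1315 0.08  ]
133 175 [0.6628 0.2695 0.103 ]
543 151 [ 0.6888 -0.0839  0.103 ]
429 162 [0.6838 0.0154 0.08  ]
458 161 [ 0.6851 -0.01    0.08  ]
431 205 [0.6451 0.0129 0.08  ]
459 203 [ 0.6472 -0.0115  0.08  ]
```

The scene crop shows the boss dot at (475,377) and the saddle's top ellipse centred at (490,292). The jack is held level and upright.

```bash
python3 - <<'E'
from h import *
import pickle
t=pickle.load(open("sc2.pkl","rb"))
g=lambda u,v,z:at(t,200+(u+.5)/4-.5,140+(v+.5)/3.75-.5,z)
print("dot",g(475,377,.0865),"saddle",g(490,292,.0945))
s=read_state(); a=s["tcp_rot"][:,0]; print("FK saddle",s["position"]-.07*a)
E
```

```text
dot [0.6445274  0.16462523 0.0865    ] saddle [0.57136283 0.16126251 0.0945    ]
FK saddle [0.56359007 0.15837662 0.11794971]
```

```bash
python3 - <<'E'
from h import *
import pickle
t=pickle.load(open("sc2.pkl","rb"))
g=lambda u,v,z:at(t,200+(u+.5)/4-.5,140+(v+.5)/3.75-.5,z)
l,r=g(422,356,.044),g(547,373,.044); print(l,r,np.linalg.norm(l-r),np.mean([l,r],0))
rl,rr=g(446,207,.044),g(557,221,.044); print(rl,rr,np.linalg.norm(rl-rr),np.mean([rl,rr],0))
m=(l+r)/2;n=(rl+rr)/2; e=(m-n);print(np.linalg.norm(e),"saddle",m-.03*e/np.linalg.norm(e))
cv2.imwrite("pics/s3.png",cv2.resize(t["image"][190:250,290:350,::-1],None,fx=10,fy=10,interpolation=cv2.INTER_CUBIC))
E
```

```text
[0.59682589 0.12418509 0.044     ] [0.59065254 0.20716904 0.044     ] 0.08321326213715621 [0.59373921 0.16567706 0.044     ]
[0.43524475 0.11035257 0.044     ] [0.43004567 0.19265686 0.044     ] 0.08246833727314229 [0.43264521 0.15150471 0.044     ]
0.16171621174586012 saddle [0.56385464 0.16304795 0.044     ]
```

View pics/s3.png

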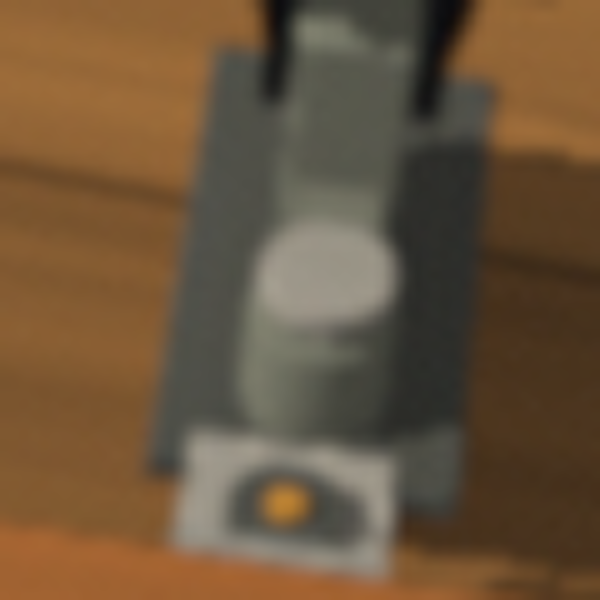

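```bash
python3 - <<'E'
from h import *
s=read_state();p=s["position"]
chain((p[0],p[1],.087,94.17)); chain((p[0]+.0785,p[1]+.003,.087,94.17))
E
```

```text
[-0.0005, 0.0001, 0.1043] [-0.0013, -0.0062, -0.0002] rows>= 1.0
[-0.2622, -0.0089, 0.103] [-0.0013, -0.0062, -0.0002] rows>= 3.0
```

{"api": "step_arm", "payload": {
  "steps": [
    [0, 0, 0.05, -0.001, -0.006, 0, 1],
    [0, 0, 0.103, -0.001, -0.006, 0, 1],
    [0, 0, 0.103, -0.001, -0.006, 0, 1],
    [-0.06, -0.002, 0.103, -0.001, -0.006, 0, 1],
    [-0.13, -0.004, 0.103, -0.001, -0.006, 0, 1],
    [-0.2, -0.007, 0.103, -0.001, -0.006, 0, 1],
    [-0.262, -0.009, 0.103, -0.001, -0.006, 0, 1],
    [-0.262, -0.009, 0.103, -0.001, -0.006, 0, 1]
  ]
}}

```text
time_s: 6.3
position: [0.5808, 0.1542, 0.0897]
tcp_rot: [[-0.998, -0.068, 0.014], [-0.068, 0.998, 0.001], [-0.014, -0.0, -1.0]]
force: [2.2, -0.6, -8.2]
opening: 0.36
grasp_force: 30.0
```

```bash
python3 - <<'E'
from h import *
import pickle
s=read_state();print(s["position"],s["tcp_rot"][:,0],s["force"])
c=capture("scene"); pickle.dump({k:np.array(v) for k,v in c.items()},open("sc4.pkl","wb"))
cv2.imwrite("pics/s4.png",cv2.resize(c["image"][170:260,280:370,::-1],None,fx=6.5,fy=6.5,interpolation=cv2.INTER_CUBIC))
E
```

```text
[0.58078075 0.15416175 0.08970497] [-0.99758513 -0.06794517 -0.01439995] [ 2.24755754 -0.55534144 -8.15920343]
```

View pics/s4.png

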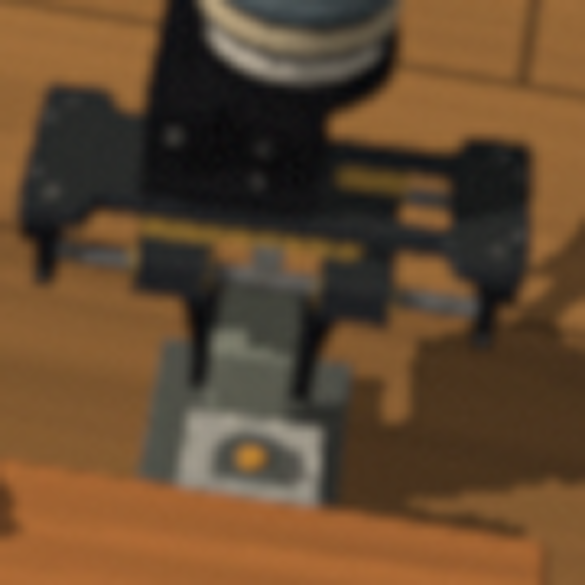

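The jack is under the lug: the boss dot is at (250,457) and the block is behind the lug. The reading came while the arm was still settling, so I'll hold and re-read.

{"api": "step_arm", "payload": {
  "steps": [
    [0, 0, 0, 0, 0, 0, 1],
    [0, 0, 0, 0, 0, 0, 1],
    [0, 0, 0, 0, 0, 0, 1],
    [0, 0, 0, 0, 0, 0, 1]
  ]
}}

```text
time_s: 6.68
position: [0.5735, 0.1553, 0.0887]
tcp_rot: [[-0.998, -0.07, 0.003], [-0.07, 0.998, 0.0], [-0.003, -0.0, -1.0]]
force: [0.1, 0.5, -9.3]
opening: 0.363
grasp_force: 30.0
```

```bash
python3 - <<'E'
from h import *
import pickle
s=read_state();p=s["position"];print(p,s["tcp_rot"][:,0],"FK saddle",p-.07*s["tcp_rot"][:,0],s["force"],s["qvel"])
chain((.5725,.1595,p[2],94.1)); chain((.5725,.1595,.083,94.1))
E
```

```text
[0.57350378 0.15530024 0.08865615] [-0.99755523 -0.06980764 -0.00323428] FK saddle [0.64333264 0.16018677 0.08888255] [ 0.06939227  0.53745923 -9.29953952] [ 0.22934728  0.03027152 -0.70388816 -0.04173772 -0.29511487  0.06711358]
[0.0024, 0.0142, -0.0] [-0.0001, 0.0041, -0.0022] rows>= 1.0
[0.0024, 0.0142, 0.0188] [-0.0001, 0.0041, -0.0022] rows>= 1.0
```

{"api": "step_arm", "payload": {
  "steps": [
    [0, 0.01, 0, 0, 0.004, 0, 1],
    [0, 0.01, 0, 0, 0.004, 0, 1],
    [0, 0.01, 0.008, 0, 0.004, 0, 1],
    [0, 0.01, 0.014, 0, 0.004, 0, 1],
    [0, 0.01, 0.018, 0, 0.004, 0, 1],
    [0, 0.01, 0.018, 0, 0.004, 0, 1],
    [0, 0.01, 0.018, 0, 0.004, 0, 1]
  ]
}}

```text
time_s: 7.27
position: [0.5738, 0.1587, 0.0845]
tcp_rot: [[-0.998, -0.07, 0.001], [-0.07, 0.998, 0.0], [-0.001, 0.0, -1.0]]
force: [-5.2, -0.1, 3.6]
opening: 0.367
grasp_force: 30.0
```

```bash
python3 - <<'E'
from h import *
s=read_state();p=s["position"];print(p,"FK saddle",p-.07*s["tcp_rot"][:,0],s["force"],s["tcp_rot"][:,0])
E
```

```text
[0.57383527 0.1587444  0.08448851] FK saddle [0.64366192 0.16366697 0.084571  ] [-5.2313566  -0.06813096  3.56556888] [-0.99752362 -0.07032234 -0.00117853]
```

{"api": "step_arm", "payload": {
  "steps": [
    [0, 0, 0, 0, 0, 0, -1],
    [0, 0, 0, 0, 0, 0, -1],
    [0, 0, 0, 0, 0, 0, -1],
    [0, 0, 0, 0, 0, 0, -1],
    [0, 0, 0, 0, 0, 0, -1],
    [0, 0, 0, 0, 0, 0, -1],
    [0, 0, -0.06, 0, 0, 0, -1],
    [0, 0, -0.12, 0, 0, 0, -1]
  ]
}}

```text
time_s: 7.93
position: [0.5735, 0.1583, 0.1186]
tcp_rot: [[-0.998, -0.07, -0.001], [-0.07, 0.998, -0.0], [0.001, -0.0, -1.0]]
force: [0.5, -0.2, 1.1]
opening: 0.89
grasp_force: 0.0
```

{"api": "step_arm", "payload": {
  "steps": [
    [0, 0, -0.1, 0, 0, 0, -1],
    [0, 0, -0.2, 0, 0, 0, -1],
    [0, 0, -0.3, 0, 0, 0, -1],
    [0.15, 0, -0.35, 0, 0, 0, -1],
    [0.3, 0, -0.35, 0, 0, 0, 0],
    [0.3, 0, -0.35, 0, 0, 0, 1],
    [0.3, 0, -0.35, 0, 0, 0, 1],
    [0.3, 0, -0.35, 0, 0, 0, 1]
  ]
}}

```text
time_s: 8.6
position: [0.4846, 0.1523, 0.2247]
tcp_rot: [[-0.998, -0.07, 0.003], [-0.07, 0.998, 0.0], [-0.003, -0.0, -1.0]]
force: [0.6, 0.4, 0.2]
opening: 0.78
grasp_force: 0.0
```

```bash
python3 - <<'E'
from h import *
import pickle
s=read_state(); c=capture("wrist"); save(c,"w2.png",1.5)
T=np.eye(4);T[:3,:3]=s["tcp_rot"];T[:3,3]=s["position"]; T=T@c["T_tool_cam"]
pickle.dump(({k:np.array(v) for k,v in c.items()},T),open("w2.pkl","wb"))
print(s["position"],s["tcp_rot"],s["opening"])
E
```

```text
[0.48463847 0.15227537 0.22465056] [[-9.97534171e-01 -7.00978758e-02  3.44449673e-03]
 [-7.00976415e-02  9.97540117e-01  1.88847630e-04]
 [-3.44926149e-03 -5.30691328e-05 -9.99994050e-01]] 0.7798852006044964
```

View pics/w2.png

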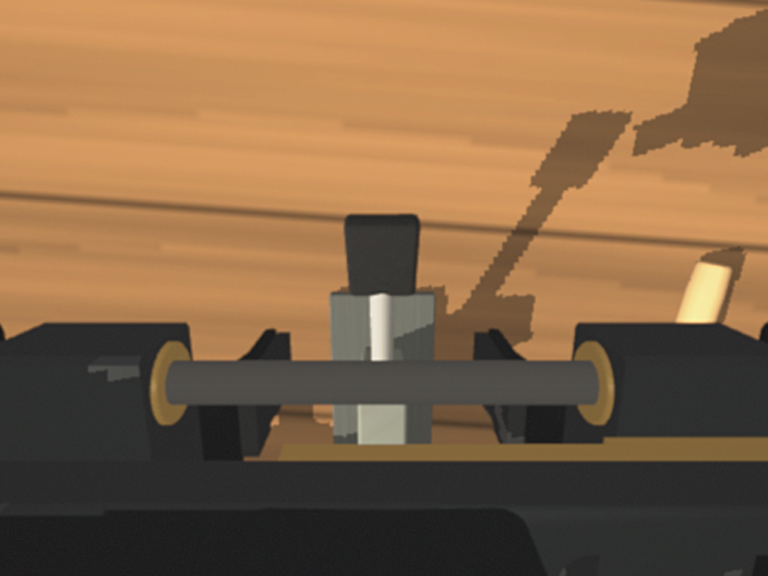

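The wrist view shows the jack standing free. The base's rear edge runs from (331,294) to (434,294) and the pad's corners are at (346,217), (419,217), (413,294) and (348,293).

```bash
python3 - <<'E'
from h import *
import pickle
c,T=pickle.load(open("w2.pkl","rb"))
g=lambda u,v,z:at(c,u/1.5-.17,v/1.5-.17,z,T)
b=[g(331,294,.01),g(434,294,.01)]; d=b[1]-b[0]; print(b,np.linalg.norm(d))
n=np.array([-d[1],d[0]])[:2]; n/=np.linalg.norm(n); n=n*np.sign(n[0]); print("yaw",np.degrees(np.arctan2(n[1],n[0])),"saddle",np.mean(b,0)[:2]+.135*n)
print("pad",g(382,254,.134),"rear edge mid",g(382.5,217,.148))
a=np.radians(4.0);e=np.array([np.cos(a),np.sin(a)]);print("pad from FK",np.array([.6437,.1637])-.186*e)
# tool tip target: TCP above pad
piv=np.array([.6437,.1637])-.07*e
for q in(0,.1,.2,.3,.4,.5,.55):
    f=.6-q; print(q,np.round(piv-.14*np.cos(f)*e,4),round(.05+.14*np.sin(f)+.006,4))
E
```

```text
[array([0.51140357, 0.11398294, 0.01      ]), array([0.50560245, 0.19484253, 0.01      ])] 0.08106742038702314
yaw 4.103551543846696 saddle [0.64315692 0.16407324]
pad [0.45564243 0.15023556 0.134     ] rear edge mid [0.43609214 0.14906428 0.148     ]
pad from FK [0.45815309 0.1507253 ]
0 [0.4586 0.1508] 0.135
0.1 [0.4513 0.1502] 0.1231
0.2 [0.4452 0.1498] 0.1105
0.3 [0.4404 0.1495] 0.0974
0.4 [0.437  0.1492] 0.0838
0.5 [0.4349 0.1491] 0.07
0.55 [0.4344 0.1491] 0.063
```

```bash
python3 - <<'E'
from h import *
chain((.457,.1505,.175,94))
st=(np.array([.457,.1505,.175]),R_down(94))
for w in((.4575,.1507,.162),(.4513,.1502,.148),(.4452,.1498,.1355),(.4404,.1495,.1224),(.437,.1492,.1088),(.4349,.1491,.095),(.4344,.1491,.086)): chain((*w,94),start=st)
E
```

```text
[0.097, 0.0009, 0.1649] [-0.0, 0.0056, 0.0001] rows>= 2.0
[-0.0017, 0.0005, 0.0433] [0.0, 0.0, 0.0] rows>= 1.0
[0.019, 0.0003, 0.09] [0.0, 0.0, 0.0] rows>= 1.0
[0.0394, 0.0004, 0.1317] [0.0, 0.0, 0.0] rows>= 1.0
[0.0554, 0.0005, 0.1753] [0.0, 0.0, 0.0] rows>= 2.0
[0.0668, 0.0003, 0.2207] [0.0, 0.0, 0.0] rows>= 2.0
[0.0738, 0.0005, 0.2667] [0.0, 0.0, 0.0] rows>= 2.0
[0.0755, 0.0006, 0.2967] [0.0, 0.0, 0.0] rows>= 3.0
```

{"api": "step_arm", "payload": {
  "steps": [
    [0.097, 0.001, 0.1, 0, 0.005, 0, 1],
    [0.097, 0.001, 0.165, 0, 0.005, 0, 1],
    [0.097, 0.001, 0.165, 0, 0.005, 0, 1],
    [0.097, 0.001, 0.165, 0, 0.005, 0, 1],
    [0.097, 0.001, 0.165, 0, 0.005, 0, 1],
    [0.097, 0.001, 0.165, 0, 0.005, 0, 1],
    [0.097, 0.001, 0.165, 0, 0.005, 0, 1],
    [0.097, 0.001, 0.165, 0, 0.005, 0, 1]
  ]
}}

```text
time_s: 9.32
position: [0.4566, 0.1506, 0.1755]
tcp_rot: [[-0.998, -0.07, 0.0], [-0.07, 0.998, 0.0], [-0.0, 0.0, -1.0]]
force: [0.1, 0.6, 0.5]
opening: 0.127
grasp_force: 0.0
```

{"api": "step_arm", "payload": {
  "steps": [
    [0, 0, 0, 0, 0, 0, 1],
    [0, 0, 0, 0, 0, 0, 1],
    [0, 0, 0, 0, 0, 0, 1],
    [0, 0, 0, 0, 0, 0, 1],
    [0, 0, 0, 0, 0, 0, 1],
    [0, 0, 0, 0, 0, 0, 1],
    [0, 0, 0, 0, 0, 0, 1],
    [0, 0, 0, 0, 0, 0, 1]
  ]
}}

```text
time_s: 9.98
position: [0.4555, 0.1505, 0.1747]
tcp_rot: [[-0.998, -0.07, -0.002], [-0.07, 0.998, -0.0], [0.002, -0.0, -1.0]]
force: [-0.1, -1.2, -0.9]
opening: 0.004
grasp_force: 0.0
```

{"api": "step_arm", "payload": {
  "steps": [
    [0, 0, 0.043, 0, 0, 0, 1],
    [0.01, 0, 0.068, 0, 0, 0, 1],
    [0.019, 0, 0.09, 0, 0, 0, 1],
    [0.03, 0, 0.112, 0, 0, 0, 1],
    [0.039, 0, 0.132, 0, 0, 0, 1],
    [0.048, 0, 0.154, 0, 0, 0, 1],
    [0.055, 0, 0.175, 0, 0, 0, 1],
    [0.061, 0, 0.198, 0, 0, 0, 1]
  ]
}}

```text
time_s: 10.65
position: [0.4369, 0.1492, 0.1159]
tcp_rot: [[-0.998, -0.07, -0.001], [-0.07, 0.998, -0.0], [0.001, -0.0, -1.0]]
force: [-1.0, -0.9, 11.1]
opening: 0.004
grasp_force: 5.4
```

{"api": "step_arm", "payload": {
  "steps": [
    [0.006, 0, 0.023, 0, 0, 0, 1],
    [0.01, 0, 0.045, 0, 0, 0, 1],
    [0.013, 0, 0.069, 0, 0, 0, 1],
    [0.014, 0, 0.085, 0, 0, 0, 1],
    [0.014, 0, 0.09, 0, 0, 0, 1],
    [0.014, 0, 0.095, 0, 0, 0, 1],
    [0.014, 0, 0.095, 0, 0, 0, 1],
    [0.014, 0, 0.095, 0, 0, 0, 1]
  ]
}}

```text
time_s: 11.32
position: [0.4319, 0.1488, 0.0881]
tcp_rot: [[-0.998, -0.07, -0.003], [-0.07, 0.998, -0.0], [0.003, -0.0, -1.0]]
force: [-3.6, -0.1, 19.6]
opening: 0.003
grasp_force: 9.2
```

```bash
python3 - <<'E'
from h import *
import pickle
s=read_state();print(s["position"],s["force"])
t=capture("scene"); pickle.dump({k:np.array(v) for k,v in t.items()},open("sc5.pkl","wb"))
save(t,"s5.png",1.5)
E
```

```text
[0.43191476 0.14881005 0.08808339] [-3.60294035 -0.06007773 19.61097825]
```

View pics/s5.png

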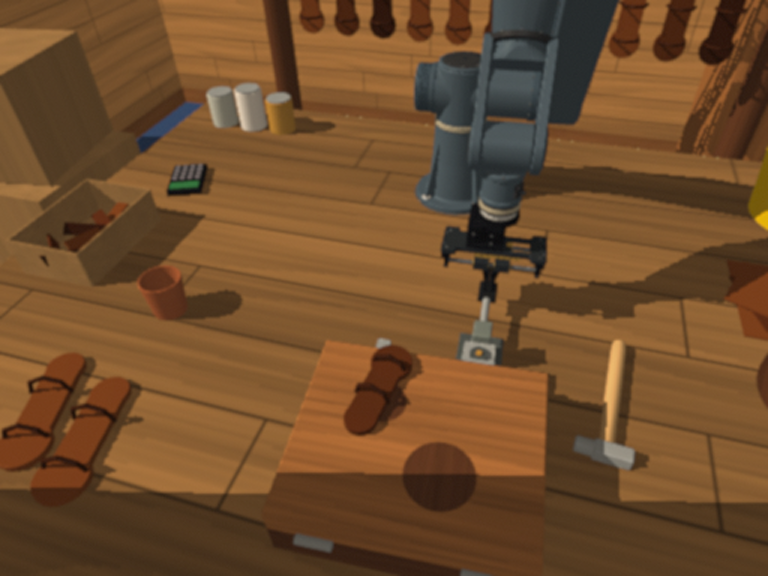

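The slab's front is up: the boss dot moved from (478,361) to (479,352). TCP z of 0.088 with 19.6 N means the handle is at its end stop. Next I let the handle up.

{"api": "step_arm", "payload": {
  "steps": [
    [-0.002, 0, -0.04, 0, 0, 0, 1],
    [-0.006, 0, -0.07, 0, 0, 0, 1],
    [-0.013, 0, -0.1, 0, 0, 0, 1],
    [-0.022, 0, -0.13, 0, 0, 0, 1],
    [-0.032, 0, -0.16, 0, 0, 0, 1],
    [-0.045, 0, -0.19, 0, 0, 0, 1],
    [-0.06, 0, -0.22, 0, 0, 0, 1],
    [-0.07, 0, -0.24, 0, 0, 0, 1]
  ]
}}

```text
time_s: 12.03
position: [0.4557, 0.1505, 0.1598]
tcp_rot: [[-0.998, -0.07, 0.002], [-0.07, 0.998, 0.0], [-0.002, 0.0, -1.0]]
force: [1.7, 0.6, 0.1]
opening: 0.005
grasp_force: 0.9
```

{"api": "step_arm", "payload": {
  "steps": [
    [-0.004, 0, -0.03, 0, 0, 0, 1],
    [-0.004, 0, -0.06, 0, 0, 0, 1],
    [-0.004, 0, -0.075, 0, 0, 0, 1],
    [-0.004, 0, -0.075, 0, 0, 0, 1],
    [-0.004, 0, -0.075, 0, 0, 0, 1],
    [-0.004, 0, -0.075, 0, 0, 0, 1],
    [-0.004, 0, -0.075, 0, 0, 0, 1],
    [-0.004, 0, -0.075, 0, 0, 0, 1]
  ]
}}

```text
time_s: 12.7
position: [0.4547, 0.1504, 0.1808]
tcp_rot: [[-0.998, -0.07, -0.003], [-0.07, 0.998, -0.0], [0.003, -0.0, -1.0]]
force: [-0.0, -0.1, -0.4]
opening: 0.008
grasp_force: 0.0
```

```bash
python3 - <<'E'
from h import *
import pickle
s=read_state();print(s["position"],s["force"])
t=capture("scene")
cv2.imwrite("pics/s6.png",cv2.resize(t["image"][150:260,270:400,::-1],None,fx=5,fy=5,interpolation=cv2.INTER_CUBIC))
for h in(.0865,.1085): print(1.5*proj(t,at(t,478/1.5-.17,361/1.5-.17,.0865)+[0,0,h-.0865],t["world_from_camera"]))
E
```

```text
[0.45469546 0.15041614 0.18081146] [-0.01271101 -0.12961523 -0.37941883]
[477.745 360.745]
[478.90419503 351.90178703]
```

View pics/s6.png

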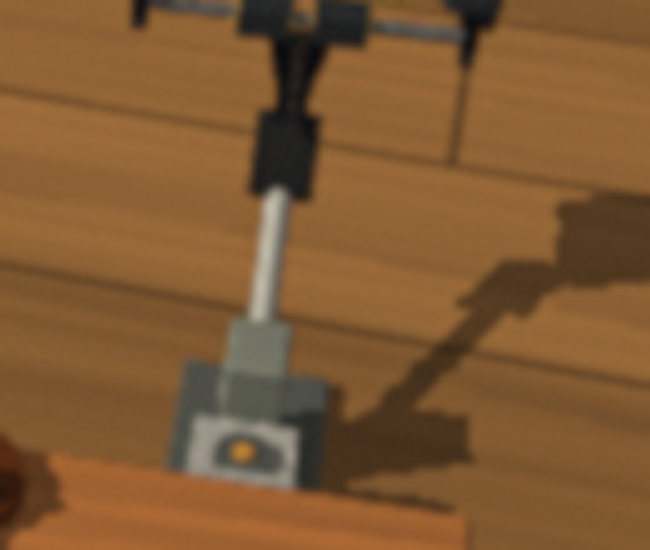

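Handle fully up and slab back down (dot at (478,361) again). The first lift matched 22 mm exactly. Second stroke now.

{"api": "step_arm", "payload": {
  "steps": [
    [0, 0, 0.063, 0, 0, 0, 1],
    [0.007, 0, 0.088, 0, 0, 0, 1],
    [0.016, 0, 0.11, 0, 0, 0, 1],
    [0.027, 0, 0.132, 0, 0, 0, 1],
    [0.036, 0, 0.152, 0, 0, 0, 1],
    [0.045, 0, 0.174, 0, 0, 0, 1],
    [0.052, 0, 0.195, 0, 0, 0, 1],
    [0.058, 0, 0.218, 0, 0, 0, 1]
  ]
}}

```text
time_s: 13.42
position: [0.4374, 0.1492, 0.1167]
tcp_rot: [[-0.998, -0.07, -0.001], [-0.07, 0.998, -0.0], [0.001, -0.0, -1.0]]
force: [-1.5, -0.9, 11.0]
opening: 0.002
grasp_force: 5.4
```

{"api": "step_arm", "payload": {
  "steps": [
    [0.006, 0, 0.023, 0, 0, 0, 1],
    [0.01, 0, 0.045, 0, 0, 0, 1],
    [0.013, 0, 0.069, 0, 0, 0, 1],
    [0.014, 0, 0.085, 0, 0, 0, 1],
    [0.014, 0, 0.09, 0, 0, 0, 1],
    [0.014, 0, 0.095, 0, 0, 0, 1],
    [0.014, 0, 0.095, 0, 0, 0, 1],
    [0.014, 0, 0.095, 0, 0, 0, 1]
  ]
}}

```text
time_s: 14.08
position: [0.4322, 0.1488, 0.0884]
tcp_rot: [[-0.998, -0.07, -0.004], [-0.07, 0.998, -0.0], [0.004, -0.0, -1.0]]
force: [-3.0, -1.1, 13.6]
opening: 0.003
grasp_force: 7.1
```

{"api": "step_arm", "payload": {
  "steps": [
    [0, 0, 0, 0, 0, 0, 1],
    [0, 0, 0, 0, 0, 0, 1],
    [0, 0, 0, 0, 0, 0, 1],
    [0, 0, 0, 0, 0, 0, 1],
    [0, 0, 0, 0, 0, 0, 1],
    [0, 0, 0, 0, 0, 0, 1],
    [0, 0, 0, 0, 0, 0, 1],
    [0, 0, 0, 0, 0, 0, 1]
  ]
}}

```text
time_s: 14.75
position: [0.4323, 0.1488, 0.0884]
tcp_rot: [[-0.998, -0.07, -0.004], [-0.07, 0.998, -0.0], [0.004, -0.0, -1.0]]
force: [-2.4, -1.1, 14.3]
opening: 0.004
grasp_force: 6.9
```

```bash
python3 - <<'E'
from h import *
t=capture("scene"); roi=t["image"][220:260,300:340].astype(int)
m=(roi[...,0]>170)&(roi[...,2]<70); ys,xs=np.nonzero(m); k=ys<22
print("dot px x1.5",1.5*(xs[k].mean()+300) if k.any() else None,1.5*(ys[k].mean()+220) if k.any() else None)
print(read_state()["force"]); print(hand_in())
E
```

```text
dot px x1.5 477.75 351.75
[-2.67113301 -0.81779442 14.31981551]
the job is handed in; nothing more can be done
None
```

The job is handed in, at about 15 s of the 64 s allowed, but I haven't seen the verdict: the jack stands under the bossed lug, was pumped once fully down and up, and its handle is now held down at about 14 N with the slab raised about 22 mm.

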